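# Shut the battery door of the watering timer

## Robot

A 6-joint arm with a two-finger parallel gripper is mounted at the origin on the work surface. World frame = base frame: x ahead of the robot, y to its left, z up, the work surface at z = 0. Lengths are in m, angles in rad, forces in N, time in s.
With the tool pointing down it reaches from about 0.375 to 0.9 m from the base axis. Payload 3.1 kg.
Tool frame: the origin (TCP) lies midway between the tips of the shut fingers; the grasp point (between the pads) lies 19 mm behind it; z points along the fingers, y is the line along which they close (so a half turn about z gives the same grasp; the last joint's range is limited). The gripper opens to 85 mm and grips with 20 to 120 N. Pads are 22 mm wide; open, the fingers measure 114 mm over their backs; the gripper's body (76 mm by 85 mm) begins 54 mm behind the grasp point. The pads swing forward as they close: fully open they stand 13 mm farther back than shut.
Start: joints at [1, 0.527, 1.433, -0, 1.181, -0.178], TCP at [0.239, 0.578, 0.231] pointing down, gripper open.
Joint ranges: [-3.08, 3.08], [-0.75, 2.2], [0.22, 2.44], [-1.43, 4.57], [0, 2.65], [-2.85, 2.85]. Speed limits (rad/s): [2.79, 2.79, 3.14, 3.14, 3.14, 3.14].

## Interface

Orientations are given as a unit quaternion [x, y, z, w].
In Python, from station import manip gives the robot as it stands. The module is installed in compiled form; this text tells all that it offers.
- The arm moves only by the tool apply_moves, never from a script. Its arguments are lists of equal length, an entry for each row: "claw": the gripper's target within -1 to 1 (fully open at 1, half-way at 0, shut at -1); "travel": the shift along the tool's x, y, z scaled (see below), a list of three; "turn": the turn, a rotation vector about the tool's x, y, z scaled (see below), a list of three. In form: {"claw": [claw, ...], "travel": [[dx, dy, dz], ...], "turn": [[rx, ry, rz], ...]}. A call has 1 to 5 rows; each row is the pose to reach, as a shift and turn from the pose commanded when the call began, along the tool's axes at that moment, turning the shorter way round; what a row does not reach only later rows make up. The controller multiplies each number of a shift by 800 mm and each number of a turn by 180 degrees. A row lasts 1/12 s, in which the tool goes at most 41.7 mm and 7.16 degrees, less where a joint would pass 70% of its speed; a pose out of reach is approached as far as the arm can. A call with a number of a shift or a turn outside -1 to 1 is refused whole. A call with a gripper value outside its range is refused whole. The fingers move at their own pace and stop on an object; "newtons" is the grip in N (left out, the last holds). Time passes only in rows, so rows that repeat a pose let the fingers close. It gives the time, the measured TCP pose, the force, the opening and the grip force at its end, in the units of the state.
- manip.sense(): the state, without advancing time (a new reading comes with each control period).
- manip.snapshot(name): name is "scene" or "top" or "wrist"; returns a dict with "pixels" (400x640x3 uint8, red, green, blue), "depth" (400x640 float32, m along the optical axis (not along the pixel's ray), 0 where there is no reading), "intrinsics" (3x3 intrinsics, pixels), "R" (3x3) and "t" (3): a world point X has camera coordinates R X + t. Camera axes: x right, y down, z forward; pixel columns grow to the right and rows downward; lengths in m; the calibration is good to about 2 mm. The wrist camera is an equidistant fisheye: a pixel r from the principal point sees the ray r / f radians off the axis. A picture is of the moment at which its call begins.
- manip.sign_off(): hands the job in; it is judged then, once.
The state is a dict: "t": time; "q": joint angles; "qd": joint speeds; "tau": joint torques, N m; "tcp_pos": TCP position; "tool_rot": TCP orientation; "force": force on the tool from outside, world axes, zero at the start; "ft_torque": the same for the moment, N m; "finger_gap": opening from 0.0 (shut) to 1.0 (fully open); "gripper_force": force on a finger pad.
Only numpy, scipy, OpenCV 4.12 (cv2) and the standard library are available. Lean on these libraries where they do the work, as an engineer would, in place of code of your own. Each camera call takes 0.05 s, during which the arm holds its last target. There are 200 camera calls.

## Task

The batteries of the watering timer on the ledge have just been changed and its battery door still hangs open on its hinge. With the fingertips, fold the door over onto the battery bay, press it flat against its spring and push it home so that its free edge is tucked fully beneath the retaining lip, then take the hand away. Push the door, do not take it between the fingers, and leave the spray nozzle, flower pot, trowel and watering can where they are.

Things in the scene. Friction and masses are not known exactly. Their poses are not given: they have to be found in the camera images.
- timer: watering timer fixed to the ledge: grey plastic box, deck 80 mm up, over a black valve in copper pipe. Origin on the ledge under the middle of the battery bay; z up, +x from the door's hinge to the retaining lip (the way the door slides home), +y to the control panel. Box x -54..54, y -39..95 mm; pipes to y -100 and 146; dial at y 67 mm stands to 89 mm. Place and yaw differ each run
- door (a joint): door angle, rad: 0 = flat shut on the bay, 1.57 upright, to 2.5 leaning back away from the lip. Hinge axis along timer y at timer x -36 mm (plus slide), height 82.5 mm. Under 1 N at the free edge turns it and it stays where left, but a sprung leaf in the bay lifts it over the last 0.25 rad: 0.11 N m at flat, so press 4 N or more 30 mm from the hinge to hold it flat
- door_slide (a joint): how far the hinge pin has slid along its slots to the lip, m: 0 at the start, 0.009 = home at the stop. About 2 N of friction, both ways, at any door angle. At 0 the free edge of the flat door is 2 mm short of the lip. Slid on before the door is held flat, the edge ends on top of the lip, not under it, and must be pushed back
- door_panel (a point): middle of the door, a grey panel 4 mm thick, 62 mm wide (y): point at mid-thickness 36 mm from the hinge axis. x from hinge to free edge, z out of the outer face (up when shut). On the outer face a thumb rib 46 mm long (y), 4 mm thick, 5 mm high, its middle 46 mm from the hinge axis (x +10 mm): push on the rib's hinge side to slide the door home
- door_edge (a point): middle of the door's free edge at mid-thickness, 68 mm from the hinge axis; axes as door_panel
- lip (a point): middle of the lip's lower edge facing the door, at timer x 34 mm, height 86.5 mm: 2 mm above the top face of the flat door. The lip is a fixed overhang 54 mm wide (y), 4 mm thick (top at 90.5 mm), from x 34 to 52 mm, its wall at x 45 mm; the door slid home reaches 7 mm under it. Axes as the timer
- nozzle: bystander: steel spray nozzle with a squeeze lever lying on its side, about 130 x 130 x 30 mm; origin under its barrel, on the ledge
- pot: bystander: terracotta flower pot with soil and a wooden marker stake, 110 mm across the rim, 85 mm high (stake to 150 mm); origin under its middle
- trowel: bystander: plastic hand trowel lying flat, 250 mm long along its x, 75 mm wide, 28 mm high; origin under its middle
- can: bystander: small green plastic watering can, 130 mm across, 175 mm high, spout to +x (175 mm), handle to -x (105 mm); origin under its body
Things that resemble listed ones, but are neither listed nor needed, are in the scene too. Several things have the shape of the timer; the one meant has the colours described above.

How it is judged:
On the way, in this order (a step that is already met when the one before it is completed fails the run):
1. the door is folded over onto the battery bay (within 20 degrees of flat) (value of joint door below 0.35 rad), for 0.05 s.
2. the door's free edge is tucked beneath the lip (value of joint door below 0.07 rad and value of joint door_slide above 0.0065 m), for 0.2 s.
At the end, for the whole second after the job is handed in: The door lies shut (within 0.07 rad of flat), slid at least 6.5 of its 9 mm home, its free edge at least 4 mm in under the lip and below it, at rest with the hand away (all of step 2 and x of door_edge in the frame of lip above 0.004 m and z of door_edge in the frame of lip below -0.0005 m and velocity of joint door between -0.05 and 0.05 rad/s); the robot touches nothing.
It fails at once if the door was taken between the fingers (contact force between the fingers and timer above 0.5 N and z of the grasp point in the frame of door_panel between -0.012 and 0.005 m and x of the grasp point in the frame of door_panel between -0.034 and 0.038 m and y of the grasp point in the frame of door_panel between -0.038 and 0.038 m).
It fails at once if the spray nozzle was moved or picked up (distance of nozzle from where it was at the start of the episode above 0.02 m).
It fails at once if the flower pot was moved or picked up (distance of pot from where it was at the start of the episode above 0.02 m or angle between pot's own z axis and vertical above 0.3 rad).
It fails at once if the trowel was moved or picked up (distance of trowel from where it was at the start of the episode above 0.02 m).
It fails at once if the watering can was moved or picked up (distance of can from where it was at the start of the episode above 0.02 m or angle between can's own z axis and vertical above 0.3 rad).
It also fails if it takes over 45 s, if anything falls off the work surface, if the arm or the gripper's body presses on something with over 40 N, if the wrist force passes 120 N, or if a joint passes its speed limit or range.

## Working session

There is one attempt and no reset: what is moved stays moved. The work goes in short steps, Python scripts to look and compute and a tool call to move; the robot and the scene stay as the last step left them, time stands still between calls to the robot, and variables do not carry over. Pictures are saved under pics/ and viewed, at most 10 in all, crops included, and the job is handed in when it is done.

Besides the shell and the picture viewer there is one more tool, called after "Request:" by a JSON object that holds its "name" and its "arguments". apply_moves: Moves the arm, as the interface text tells. Shifts and turns lie within -1 to 1; 1 stands for 800 mm of shift or 180 degrees of turn. Its arguments: {"type":"object","properties":{"claw":{"type":"array","items":{"type":"number"}},"travel":{"type":"array","items":{"type":"array","items":{"type":"number"}}},"turn":{"type":"array","items":{"type":"array","items":{"type":"number"}}},"newtons":{"type":"number"}},"required":["claw","travel","turn"]}

```bash
mkdir -p pics
cat > h.py <<'E'
from station import manip
import numpy as np, cv2
def snap(n,f=None):
    s=manip.snapshot(n)
    if f: cv2.imwrite('pics/'+f,s['pixels'][:,:,::-1])
    return s
def world(s,u,v):
    K=s['intrinsics'];d=s['depth'][v,u]
    c=np.linalg.inv(K)@np.array([u,v,1.])*d
    return s['R'].T@(c-s['t'])
def cloud(s):
    K=s['intrinsics'];v,u=np.mgrid[:400,:640];d=s['depth']
    c=np.stack([(u-K[0,2])/K[0,0]*d,(v-K[1,2])/K[1,1]*d,d],-1)
    return (c-s['t'])@s['R']
E
python3 - <<'E'
from h import *
a=snap('top');b=snap('scene')
np.savez('s0.npz',**{'top_'+k:v for k,v in a.items()},**{'sc_'+k:v for k,v in b.items()})
im=np.vstack([a['pixels'],b['pixels']])[:,:,::-1]
cv2.imwrite('pics/a.png',a['pixels'][:,:,::-1]);cv2.imwrite('pics/b.png',b['pixels'][:,:,::-1])
print(a['R'],a['t'],a['intrinsics'],manip.sense())
E
```

```text
[[ 0.00861323 -0.99995139 -0.00479877]
 [-0.98052056 -0.00750395 -0.19627306]
 [ 0.19622751  0.00639583 -0.98053753]] [-0.02008624  0.56910454  1.32343813] [[510.79680732   0.         318.63791845]
 [  0.         510.79680732 193.17179489]
 [  0.           0.           1.        ]] {'t': 0.1, 'q': array([ 1.00051560e+00,  5.28390348e-01,  1.43378407e+00,  6.86840939e-06,
        1.18139006e+00, -1.78474448e-01]), 'qd': array([ 0.000195  , -0.00062673, -0.00299167, -0.0010779 ,  0.00029945,
       -0.0016034 ]), 'tau': array([ 2.28166837e-04, -4.43305171e+01, -1.78588164e+01, -1.56566448e-04,
        3.84471830e-03, -1.33411848e-05]), 'tcp_pos': array([0.23826366, 0.57710398, 0.23041778]), 'tool_rot': array([ 1.94653667e-01,  9.80871540e-01, -9.16460918e-04, -3.63496894e-04]), 'force': array([-0.4761856 , -0.90574865, -1.04745664]), 'ft_torque': array([-0.03705312, -0.02504151,  0.0720022 ]), 'gripper_force': 0.0, 'finger_gap': 1.0012342222639845}
```

View pics/a.png

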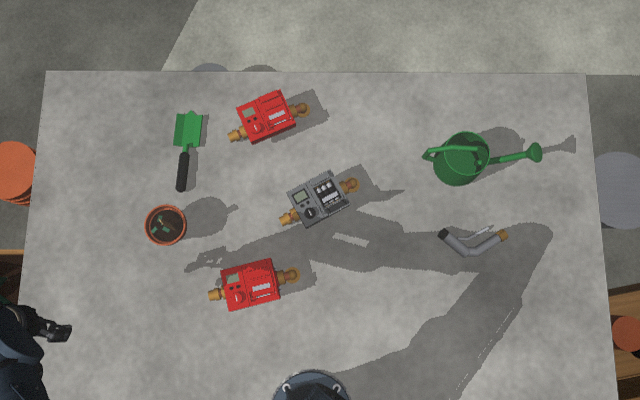

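View pics/b.png

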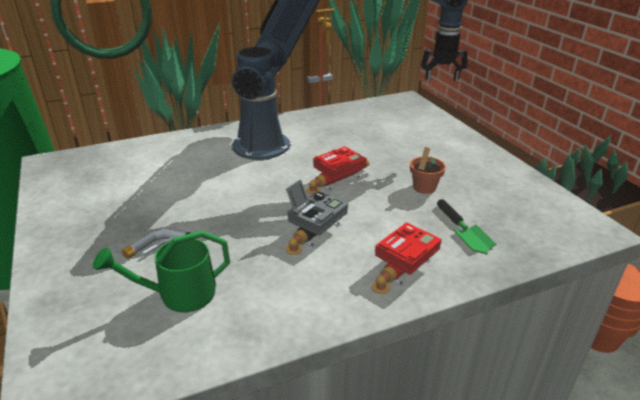

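The top view shows three timer shapes: red at (268,116), red at (250,284) and grey at (320,198). The grey one at (320,198) fits the description (grey box, copper pipe, open door), and in the scene view it is at (317,208). I'll confirm it with one crop.

Run:
```python
from h import *
z=np.load('s0.npz')
a={k[4:]:z[k] for k in z if k.startswith('top_')};b={k[3:]:z[k] for k in z if k.startswith('sc_')}
A=cv2.resize(a['pixels'][160:240,270:370],(800,640),interpolation=cv2.INTER_CUBIC)[:,:,::-1]
B=cv2.resize(b['pixels'][170:260,270:370],(500,450),interpolation=cv2.INTER_CUBIC)[:,:,::-1]
cv2.imwrite('pics/c.png',np.hstack([cv2.resize(A,(400,320)),cv2.resize(B,(356,320))]))
W=cloud(a)
# deck
sub=W[165:235,275:365]; rgb=a['pixels'][165:235,275:365].astype(int)
sat=rgb.max(2)-rgb.min(2)
m=(abs(sub[...,2]-.08)<.006)&(sat<30)
p=sub[m];print(m.sum(),np.median(p,0))
m8=m.astype('uint8');n,l,st,c=cv2.connectedComponentsWithStats(m8)
k=1+st[1:,4].argmax();p=sub[l==k]
r=cv2.minAreaRect((p[:,:2]*1000).astype('float32'));print(r,len(p));print(cv2.boxPoints(r))
# copper points
cm=(rgb[...,0]-rgb[...,2]>45)&(sub[...,2]>.01)
for s in (cm,):
    n,l,st,c=cv2.connectedComponentsWithStats(s.astype('uint8'))
    for i in range(1,n):
        if st[i,4]>15: q=sub[l==i];print('cu',st[i,4],c[i]+[275,165],q.mean(0),q.min(0),q.max(0))
h=sub[(sub[...,2]>.095)];print('high',len(h),h.mean(0),h.max(0) if len(h) else 0)
# scene cloud of door
Ws=cloud(b);s2=Ws[160:260,270:370];mm=(s2[...,2]>.095)&(s2[...,2]<.2)
n,l,st,c=cv2.connectedComponentsWithStats(mm.astype('uint8'))
for i in range(1,n):
    if st[i,4]>15: q=s2[l==i];print('hi',st[i],c[i]+[270,160],q.mean(0),q.min(0),q.max(0))
```

```text
1211 [0.54925358 0.00638132 0.07958905]
((552.5978393554688, -13.391334533691406), (108.83132934570312, 134.66188049316406), 29.704301834106445) 1117
[[471.96863   18.127672]
 [538.6968   -98.83887 ]
 [633.22705  -44.91034 ]
 [566.4989    72.0562  ]]
cu 109 [347.85321101 185.27522936] [ 0.59326662 -0.09497407  0.04877656] [ 0.29849674 -0.11845171  0.02277019] [ 0.61227798 -0.02427922  1.40928427]
cu 184 [288.82065217 216.80978261] [0.50705342 0.06508591 0.0369402 ] [0.48596253 0.03783924 0.02400901] [0.5312299  0.09267545 0.05777289]
high 201 [ 0.49151914 -0.05624232  0.2975537 ] [0.6103687  0.01159263 1.40928427]
hi [ 16  19  22  28 357] [296.6442577  192.52661064] [ 0.52583763 -0.06217853  0.12121489] [ 0.49873244 -0.0929975   0.09524438] [ 0.54880709 -0.0294073   0.14767133]
```

View pics/c.png

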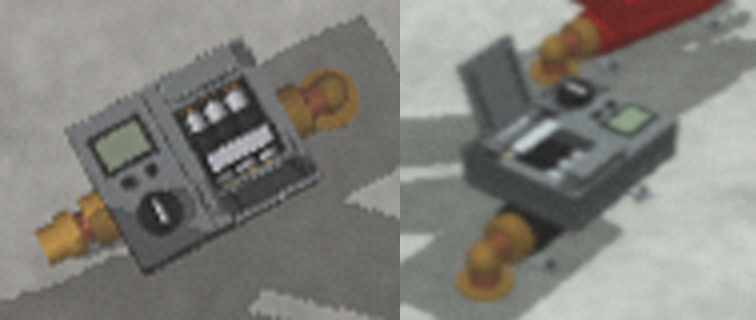

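The crop confirms it: the grey box with copper pipes, the dial and screen panel to one side, and the battery door standing open on the near side. Deck rectangle is 109x135 mm, as specified. Next I'll set up the timer frame, check the door angle and work out the first move.

```bash
cat >> h.py <<'E'
from scipy.spatial.transform import Rotation as Ro
yaw=np.deg2rad(29.7);O=np.array([.5665,-.0377,0]);T=Ro.from_euler('z',yaw).as_matrix()
def tf(p): return (p-O)@T
def plan(pts,yaw_tool=np.deg2rad(209.7)):
    s=manip.sense();R=Ro.from_quat(s['tool_rot'])
    print('now timer',tf(s['tcp_pos']).round(4),'F',(s['force']@T).round(2),'gap',round(s['finger_gap'],3),'t',s['t'],'q6',s['q'].round(2))
    # tool z down, tool x at yaw_tool
    c,d=np.cos(yaw_tool),np.sin(yaw_tool)
    G=Ro.from_matrix(np.array([[c,d,0],[d,-c,0],[0,0,-1]]))
    print('turn',((R.inv()*G).as_rotvec()/np.pi).round(4))
    for p in pts:
        w=O+T@np.array(p); print(p,w.round(3),'travel',(R.inv().apply(w-s['tcp_pos'])/.8).round(4))
E
python3 - <<'E'
from h import *
z=np.load('s0.npz');b={k[3:]:z[k] for k in z if k.startswith('sc_')}
q=tf(cloud(b)[160:260,270:370].reshape(-1,3))
m=(q[:,2]>.095)&(q[:,2]<.2)&(abs(q[:,1])<.04)&(abs(q[:,0]+.05)<.05)
q=q[m];print(len(q),np.percentile(q,[1,50,99],axis=0).round(4))
f=np.polyfit(q[:,2],q[:,0],1);print('slope',f,'angle',np.pi/2-np.arctan(f[0]),'x at 82.5',np.polyval(f,.0825))
plan([(-.1,0,.22),(-.1,0,.137)])
E
```

```text
357 [[-0.0608 -0.0309  0.0958]
 [-0.0479 -0.0012  0.1211]
 [-0.0338  0.0315  0.1465]]
slope [-0.43118025  0.00481676] angle 1.9778900310595169 x at 82.5 -0.03075561340359572
now timer [0.0195 0.6967 0.2304] F [-0.86 -0.55 -1.05] gap 1.001 t 0.1 q6 [ 1.    0.53  1.43  0.    1.18 -0.18]
turn [-0.0005 -0.0004 -0.2897]
(-0.1, 0, 0.22) [ 0.48  -0.087  0.22 ] travel [-0.596  -0.6523  0.0141]
(-0.1, 0, 0.137) [ 0.48  -0.087  0.137] travel [-0.596  -0.6521  0.1178]
```

Request:
{"name": "apply_moves", "arguments": {"claw": [-1,-1,-1,-1,-1], "travel": [[-0.596,-0.652,0.0],[-0.596,-0.652,0.0],[-0.596,-0.652,0.0],[-0.596,-0.652,0.0],[-0.596,-0.652,0.0]], "turn": [[0,0,-0.29],[0,0,-0.29],[0,0,-0.29],[0,0,-0.29],[0,0,-0.29]], "newtons": 40}}

```text
t: 0.52
tcp_pos: [0.3067, 0.3893, 0.231]
tool_rot: [-0.104, 0.995, -0.0, -0.0]
force: [0.1, 0.2, -0.1]
finger_gap: 0.297
gripper_force: 0.0
```

```bash
python3 -c "
from h import *
plan([(-.1,0,.23)])"
```

```text
now timer [-0.0141  0.4997  0.231 ] F [ 0.15  0.14 -0.06] gap 0.297 t 0.5167 q6 [ 0.68  0.36  1.75 -0.    1.04 -1.1 ]
turn [-0.0002 -0.0003 -0.0984]
(-0.1, 0, 0.23) [ 0.48  -0.087  0.23 ] travel [-0.0878 -0.6277  0.0016]
```

Request:
{"name": "apply_moves", "arguments": {"claw": [-1,-1,-1,-1,-1], "travel": [[-0.088,-0.628,0.0],[-0.088,-0.628,0.0],[-0.088,-0.628,0.0],[-0.088,-0.628,0.0],[-0.088,-0.628,0.0]], "turn": [[0,0,-0.098],[0,0,-0.098],[0,0,-0.098],[0,0,-0.098],[0,0,-0.098]]}}

```text
t: 0.93
tcp_pos: [0.3732, 0.2041, 0.2313]
tool_rot: [-0.253, 0.967, -0.0, -0.0]
force: [1.3, 0.4, -0.2]
finger_gap: 0.004
gripper_force: 0.0
```

```bash
python3 -c "
from h import *
plan([(-.1,0,.23)])"
```

```text
now timer [-0.0481  0.3058  0.2313] F [ 1.35 -0.34 -0.17] gap 0.004 t 0.9333 q6 [ 0.24  0.26  1.91 -0.    0.97 -1.85]
turn [ 0.     -0.0001 -0.0021]
(-0.1, 0, 0.23) [ 0.48  -0.087  0.23 ] travel [ 0.0623 -0.3826  0.0016]
```

Request:
{"name": "apply_moves", "arguments": {"claw": [-1,-1,-1,-1,-1], "travel": [[0.062,-0.383,0.0],[0.062,-0.383,0.0],[0.062,-0.383,0.0],[0.062,-0.383,0.0],[0.062,-0.383,0.0]], "turn": [[0,0,-0.002],[0,0,-0.002],[0,0,-0.002],[0,0,-0.002],[0,0,-0.002]]}}

```text
t: 1.35
tcp_pos: [0.4447, 0.0081, 0.2313]
tool_rot: [-0.255, 0.967, 0.0, -0.0]
force: [0.5, 0.7, -0.2]
finger_gap: 0.001
gripper_force: 0.0
```

```bash
python3 -c "
from h import *
plan([(-.1,0,.23),(-.1,0,.137)])"
```

```text
now timer [-0.0831  0.1001  0.2313] F [ 0.78  0.32 -0.17] gap 0.001 t 1.35 q6 [-0.23  0.29  1.87  0.    0.99 -2.32]
turn [ 0.0001 -0.0001 -0.0006]
(-0.1, 0, 0.23) [ 0.48  -0.087  0.23 ] travel [ 0.0209 -0.1252  0.0016]
(-0.1, 0, 0.137) [ 0.48  -0.087  0.137] travel [ 0.0209 -0.1252  0.1178]
```

Request:
{"name": "apply_moves", "arguments": {"claw": [-1,-1,-1,-1,-1], "travel": [[0.021,-0.125,0.0],[0.021,-0.125,0.0],[0.021,-0.125,0.0],[0.021,-0.125,0.06],[0.021,-0.125,0.08]], "turn": [[0,0,0],[0,0,0],[0,0,0],[0,0,0],[0,0,0]]}}

```text
t: 1.77
tcp_pos: [0.4799, -0.0869, 0.1658]
tool_rot: [-0.254, 0.967, -0.0, 0.0]
force: [-0.0, 1.0, -1.1]
finger_gap: -0.001
gripper_force: 0.0
```

Run:
```python
from h import *
plan([(-.1,0,.137)])
s=snap('wrist','w0.png');a=snap('top');b=snap('scene')
cv2.imwrite('pics/d.png',np.hstack([cv2.resize(x['pixels'][y0:y0+90,x0:x0+110],(396,324),interpolation=cv2.INTER_CUBIC)[:,:,::-1] for x,y0,x0 in((a,160,265),(b,160,260))]))
```

```text
now timer [-9.960e-02  1.000e-04  1.658e-01] F [ 0.49  0.92 -1.06] gap -0.001 t 1.7667 q6 [-0.41  0.44  1.84 -0.    0.86 -2.49]
turn [-0.0002  0.0001 -0.0014]
(-0.1, 0, 0.137) [ 0.48  -0.087  0.137] travel [ 0.0005 -0.0002  0.0361]
```

View pics/d.png

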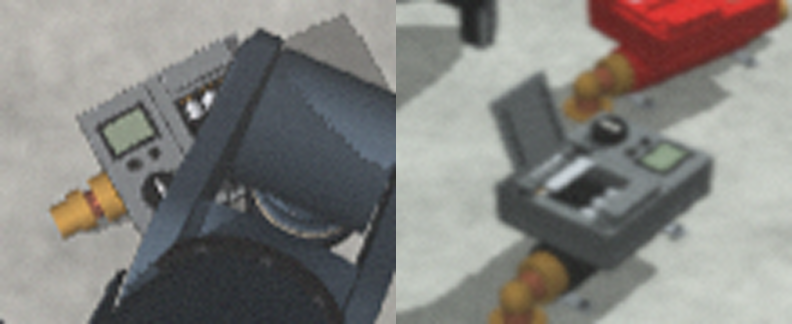

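View pics/w0.png

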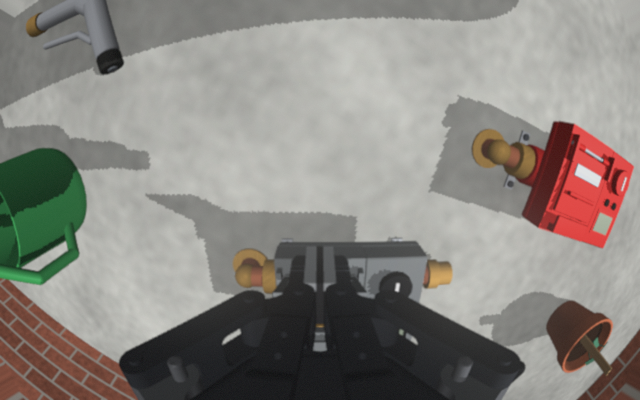

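The door is still open. The gripper stands 65 mm behind the hinge and clear of it. Next: lower, then push the door upright.

Request:
{"name": "apply_moves", "arguments": {"claw": [-1,-1,-1,-1,-1], "travel": [[0,0,0.036],[-0.015,0,0.036],[-0.03,0,0.036],[-0.045,0,0.036],[-0.06,0,0.036]], "turn": [[0,0,0],[0,0,0],[0,0,0],[0,0,0],[0,0,0]]}}

```text
t: 2.33
tcp_pos: [0.5239, -0.0607, 0.1405]
tool_rot: [-0.256, 0.967, -0.001, 0.002]
force: [0.2, -0.7, -0.2]
finger_gap: 0.003
gripper_force: 0.2
```

```bash
python3 -c "
from h import *
plan([(-.034,0,.137),(-.021,0,.132),(-.009,0,.1235),(.0005,0,.112),(.005,0,.103)])
s=snap('scene');q=tf(cloud(s).reshape(-1,3));m=(q[:,2]>.09)&(q[:,2]<.16)&(abs(q[:,1])<.035)&(q[:,0]<.02)&(q[:,0]>-.08);q=q[m]
print(len(q));print([ (z,np.median(q[abs(q[:,2]-z)<.004][:,0]).round(4)) for z in (.095,.105,.115,.125,.135,.145)])
cv2.imwrite('pics/e.png',cv2.resize(s['pixels'][150:250,250:360],(660,600),interpolation=cv2.INTER_CUBIC)[:,:,::-1])"
```

```text
now timer [-0.0484  0.0012  0.1405] F [-0.16 -0.71 -0.16] gap 0.003 t 2.3333 q6 [-0.33  0.53  1.77  0.    0.84 -2.42]
turn [-0.0009  0.0008 -0.0001]
(-0.034, 0, 0.137) [ 0.537 -0.055  0.137] travel [-0.0179 -0.0014  0.0044]
(-0.021, 0, 0.132) [ 0.548 -0.048  0.132] travel [-0.0342 -0.0014  0.0107]
(-0.009, 0, 0.1235) [ 0.559 -0.042  0.123] travel [-0.0491 -0.0014  0.0214]
(0.0005, 0, 0.112) [ 0.567 -0.037  0.112] travel [-0.061  -0.0013  0.0358]
(0.005, 0, 0.103) [ 0.571 -0.035  0.103] travel [-0.0666 -0.0013  0.047 ]
351
[(0.095, np.float64(-0.031)), (0.105, np.float64(-0.0307)), (0.115, np.float64(-0.0314)), (0.125, np.float64(-0.031)), (0.135, np.float64(-0.0315)), (0.145, np.float64(-0.0319))]
```

View pics/e.png

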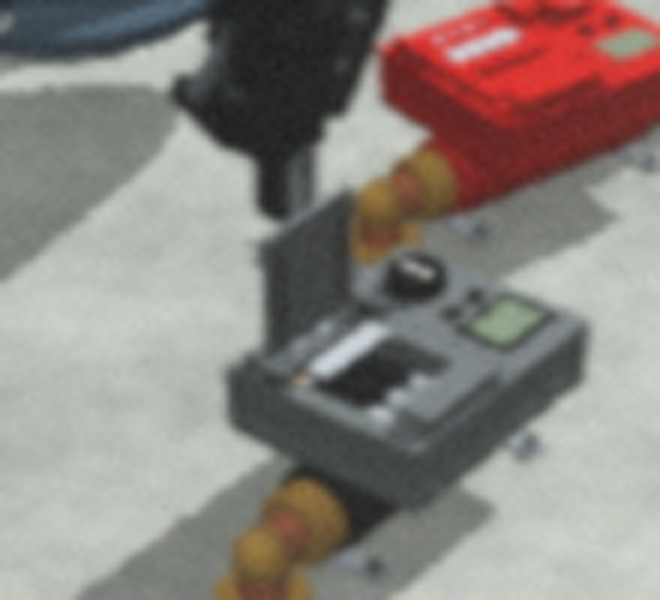

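The door now stands upright at x = -34, with the fingertips just behind its upper part and no slide. Continuing along the arc.

Request:
{"name": "apply_moves", "arguments": {"claw": [-1,-1,-1,-1,-1], "travel": [[-0.018,0,0.003],[-0.034,0,0.01],[-0.049,0,0.02],[-0.061,0,0.034],[-0.067,0,0.045]], "turn": [[0,0,0],[0,0,0],[0,0,0],[0,0,0],[0,0,0]]}}

```text
t: 2.8
tcp_pos: [0.5704, -0.034, 0.1022]
tool_rot: [-0.256, 0.967, -0.001, 0.002]
force: [1.8, 0.6, 2.3]
finger_gap: 0.0
gripper_force: 1.0
```

```bash
python3 -c "
from h import *
plan([(.007,0,.100),(.007,0,.12),(-.006,0,.12),(-.006,0,.1)])
s=snap('scene');cv2.imwrite('pics/f.png',cv2.resize(s['pixels'][150:250,250:360],(660,600),interpolation=cv2.INTER_CUBIC)[:,:,::-1])"
```

```text
now timer [0.0052 0.0012 0.1022] F [ 1.81 -0.38  2.27] gap 0.0 t 2.8 q6 [-0.26  0.63  1.68  0.    0.82 -2.34]
turn [-0.0006  0.0008 -0.0001]
(0.007, 0, 0.1) [ 0.573 -0.034  0.1  ] travel [-0.0023 -0.0016  0.0028]
(0.007, 0, 0.12) [ 0.573 -0.034  0.12 ] travel [-0.0023 -0.0016 -0.0222]
(-0.006, 0, 0.12) [ 0.561 -0.041  0.12 ] travel [ 0.0139 -0.0016 -0.0223]
(-0.006, 0, 0.1) [ 0.561 -0.041  0.1  ] travel [ 0.014  -0.0016  0.0027]
```

View pics/f.png

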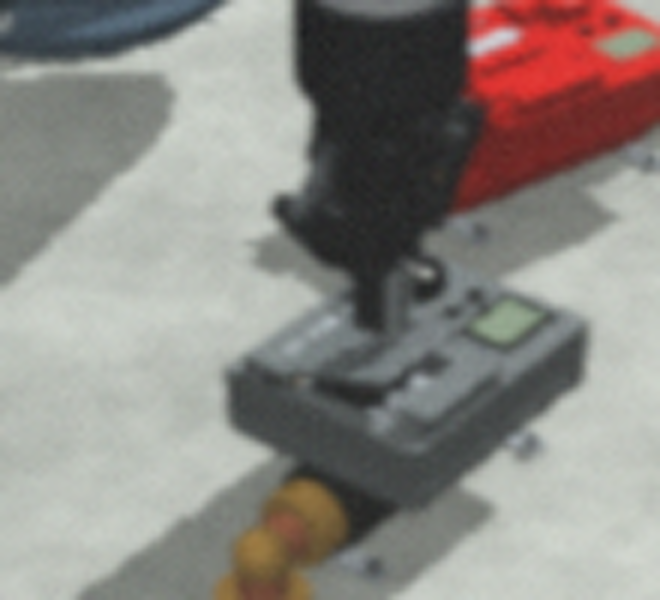

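The door is now folded to about 20°, and the tips are near its free edge. Next: lift, step back to the hinge side of the rib, and press down there.

Request:
{"name": "apply_moves", "arguments": {"claw": [-1,-1,-1,-1,-1], "travel": [[0,0,-0.026],[0.0215,-0.0015,-0.026],[0.0215,-0.0015,-0.01],[0.0215,-0.0015,0.009],[0.0215,-0.0015,0.012]], "turn": [[0,0,0],[0,0,0],[0,0,0],[0,0,0],[0,0,0]]}}

```text
t: 3.27
tcp_pos: [0.5519, -0.0444, 0.0913]
tool_rot: [-0.255, 0.967, 0.001, -0.002]
force: [0.1, 0.1, 2.7]
finger_gap: -0.002
gripper_force: 1.0
```

```bash
python3 -c "
from h import *
plan([(-.012,0,.0845),(-.012,0,.082)])
s=snap('scene');cv2.imwrite('pics/g.png',cv2.resize(s['pixels'][170:250,270:350],(600,600),interpolation=cv2.INTER_CUBIC)[:,:,::-1])"
```

```text
now timer [-0.0159  0.0014  0.0913] F [0.16 0.   2.73] gap -0.002 t 3.2667 q6 [-0.28  0.64  1.73 -0.    0.78 -2.37]
turn [ 0.0008 -0.0009 -0.0006]
(-0.012, 0, 0.0845) [ 0.556 -0.044  0.084] travel [-0.005  -0.0018  0.0085]
(-0.012, 0, 0.082) [ 0.556 -0.044  0.082] travel [-0.005  -0.0018  0.0116]
```

View pics/g.png

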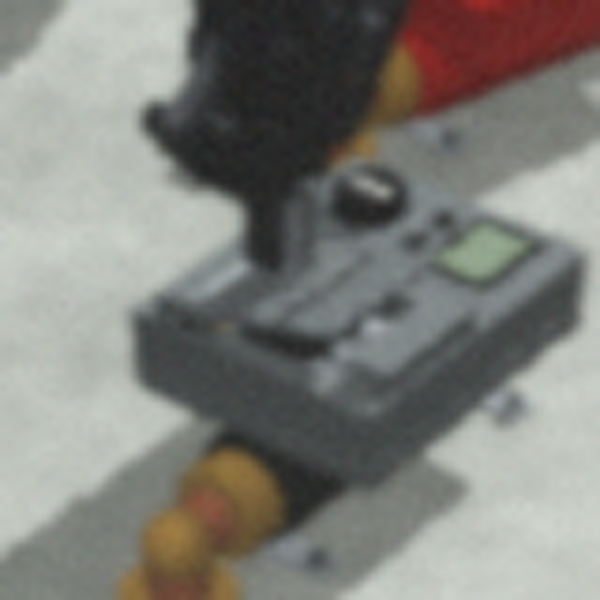

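The tips sit on the hinge side of the rib at (270,260) in the crop, with the door about 10° up. Pressing it flat now.

Request:
{"name": "apply_moves", "arguments": {"claw": [-1,-1,-1,-1], "travel": [[0,0,0.004],[0,0,0.008],[0,0,0.011],[0,0,0.012]], "turn": [[0,0,0],[0,0,0],[0,0,0],[0,0,0]]}}

```text
t: 3.65
tcp_pos: [0.5537, -0.0439, 0.0844]
tool_rot: [-0.256, 0.967, 0.0, 0.0]
force: [-2.5, 3.3, 12.5]
finger_gap: 0.0
gripper_force: 6.4
```

```bash
python3 -c "
from h import *
plan([(0.002,0,.0845),(0.007,0,.0835)])"
```

```text
now timer [-0.0142  0.0009  0.0844] F [-0.49  4.13 12.55] gap 0.0 t 3.65 q6 [-0.28  0.65  1.73  0.    0.76 -2.37]
turn [ 0.0001  0.0002 -0.0004]
(0.002, 0, 0.0845) [ 0.568 -0.037  0.084] travel [-0.0202 -0.0011 -0.0001]
(0.007, 0, 0.0835) [ 0.573 -0.034  0.083] travel [-0.0265 -0.0011  0.0011]
```

Tip height is 84.4 mm, so the door is flat (84.5 expected), with 12.5 N of press. Now sliding it toward the lip.

Request:
{"name": "apply_moves", "arguments": {"claw": [-1,-1,-1,-1,-1], "travel": [[-0.006,0,0],[-0.012,0,0],[-0.016,0,0],[-0.02,0,0],[-0.024,0,0]], "turn": [[0,0,0],[0,0,0],[0,0,0],[0,0,0],[0,0,0]]}}

```text
t: 4.07
tcp_pos: [0.5684, -0.0357, 0.0843]
tool_rot: [-0.256, 0.967, -0.0, -0.002]
force: [-5.8, -3.6, 9.0]
finger_gap: 0.0
gripper_force: 4.5
```

```bash
python3 -c "
from h import *
plan([(0.007,0,.084)])
s=snap('scene');cv2.imwrite('pics/i.png',cv2.resize(s['pixels'][170:250,270:350],(600,600),interpolation=cv2.INTER_CUBIC)[:,:,::-1])"
```

```text
now timer [0.0026 0.0008 0.0843] F [-6.84 -0.23  8.95] gap 0.0 t 4.0667 q6 [-0.26  0.66  1.69 -0.    0.79 -2.34]
turn [ 0.0002 -0.0014  0.0001]
(0.007, 0, 0.084) [ 0.573 -0.034  0.084] travel [-0.0055 -0.001   0.0004]
```

View pics/i.png

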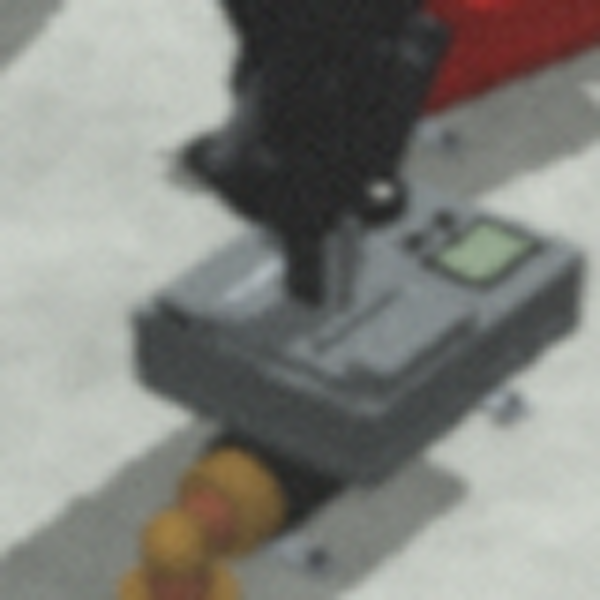

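The door is flat and its edge is at the lip. Pushing on to the stop.

Request:
{"name": "apply_moves", "arguments": {"claw": [-1,-1,-1,-1,-1], "travel": [[-0.003,0,0],[-0.005,0,0],[-0.007,0,0],[-0.008,0,0],[-0.008,0,0]], "turn": [[0,0,0],[0,0,0],[0,0,0],[0,0,0],[0,0,0]]}}

```text
t: 4.53
tcp_pos: [0.5722, -0.0335, 0.0841]
tool_rot: [-0.257, 0.966, -0.0, -0.004]
force: [-8.8, -6.4, 10.8]
finger_gap: -0.002
gripper_force: 7.7
```

```bash
python3 -c "
from h import *
plan([(0.007,0,.084)])"
```

```text
now timer [0.007  0.0008 0.0841] F [-10.82  -1.16  10.82] gap -0.002 t 4.5333 q6 [-0.25  0.67  1.68 -0.01  0.8  -2.34]
turn [ 0.0004 -0.0027  0.0005]
(0.007, 0, 0.084) [ 0.573 -0.034  0.084] travel [ 0.     -0.001   0.0002]
```

Request:
{"name": "apply_moves", "arguments": {"claw": [-1,-1,-1,-1], "travel": [[-0.002,0,0],[-0.004,0,0],[-0.004,0,0],[-0.004,0,0]], "turn": [[0,0,0],[0,0,0],[0,0,0],[0,0,0]]}}

```text
t: 4.87
tcp_pos: [0.5723, -0.0332, 0.0839]
tool_rot: [-0.258, 0.966, -0.001, -0.007]
force: [-14.2, -11.7, 13.1]
finger_gap: -0.001
gripper_force: 12.3
```

```bash
python3 -c "
from h import *
plan([(0.007,0,.084)])"
```

```text
now timer [0.0073 0.001  0.0839] F [-18.17  -3.15  13.11] gap -0.001 t 4.8667 q6 [-0.25  0.67  1.67 -0.01  0.81 -2.33]
turn [ 0.0009 -0.0046  0.0009]
(0.007, 0, 0.084) [ 0.573 -0.034  0.084] travel [ 0.0004 -0.0013 -0.0001]
```

It is against the stop: the extra command only raised the force, to 18 N. Now easing off and lifting away.

Request:
{"name": "apply_moves", "arguments": {"claw": [-1,-1,-1,-1,-1], "travel": [[0.003,0,-0.001],[0.003,0,-0.01],[0.003,0,-0.04],[0.03,0,-0.09],[0.08,0,-0.12]], "turn": [[0,0,0],[0,0,0],[0,0,0],[0,0,0],[0,0,0]]}}

```text
t: 5.28
tcp_pos: [0.5328, -0.0589, 0.1773]
tool_rot: [-0.257, 0.966, -0.002, 0.003]
force: [0.2, -1.0, 1.0]
finger_gap: 0.003
gripper_force: 0.0
```

Request:
{"name": "apply_moves", "arguments": {"claw": [-1,-1,-1,-1,-1], "travel": [[0.05,0,-0.02],[0.1,0,-0.04],[0.15,0,-0.04],[0.15,0,-0.04],[0.15,0,-0.04]], "turn": [[0,0,0],[0,0,0],[0,0,0],[0,0,0],[0,0,0]]}}

```text
t: 5.7
tcp_pos: [0.4233, -0.1187, 0.2074]
tool_rot: [-0.254, 0.967, -0.0, 0.0]
force: [0.0, -0.1, -0.3]
finger_gap: -0.0
gripper_force: 0.0
```

```bash
python3 -c "
from h import *
plan([])
s=snap('scene');a=snap('top')
for n,x in(('sc',s),('top',a)):
    q=tf(cloud(x).reshape(-1,3));m=(abs(q[:,1])<.025)&(q[:,2]>.06)&(q[:,2]<.13)
    q=q[m];print(n,[(round(x0,3),(np.median(q[abs(q[:,0]-x0)<.003][:,2])*1000).round(1)) for x0 in np.arange(-.05,.055,.006) if (abs(q[:,0]-x0)<.003).sum()>3])
cv2.imwrite('pics/j.png',np.hstack([cv2.resize(x['pixels'][y0:y0+80,x0:x0+80],(400,400),interpolation=cv2.INTER_CUBIC)[:,:,::-1] for x,y0,x0 in((a,160,290),(s,170,270))]))"
```

```text
now timer [-0.1646  0.0006  0.2074] F [-0.03 -0.06 -0.35] gap -0.0 t 5.7 q6 [-0.53  0.32  1.91 -0.    0.92 -2.61]
turn [-0.0003  0.0001 -0.0015]
sc [(np.float64(-0.05), np.float64(79.1)), (np.float64(-0.044), np.float64(80.4)), (np.float64(-0.038), np.float64(80.3)), (np.float64(-0.032), np.float64(81.0)), (np.float64(-0.026), np.float64(83.1)), (np.float64(-0.02), np.float64(85.2)), (np.float64(-0.014), np.float64(85.1)), (np.float64(-0.008), np.float64(84.7)), (np.float64(-0.002), np.float64(85.2)), (np.float64(0.004), np.float64(85.4)), (np.float64(0.01), np.float64(86.2)), (np.float64(0.016), np.float64(86.7)), (np.float64(0.022), np.float64(89.2)), (np.float64(0.028), np.float64(86.5)), (np.float64(0.034), np.float64(87.1)), (np.float64(0.04), np.float64(90.1)), (np.float64(0.046), np.float64(90.2)), (np.float64(0.052), np.float64(86.6))]
top [(np.float64(-0.05), np.float64(79.5)), (np.float64(-0.044), np.float64(79.3)), (np.float64(-0.038), np.float64(78.6)), (np.float64(-0.032), np.float64(78.8)), (np.float64(-0.026), np.float64(82.8)), (np.float64(-0.02), np.float64(83.3)), (np.float64(-0.014), np.float64(82.9)), (np.float64(-0.008), np.float64(84.5)), (np.float64(-0.002), np.float64(84.6)), (np.float64(0.004), np.float64(84.6)), (np.float64(0.01), np.float64(84.4)), (np.float64(0.016), np.float64(85.5)), (np.float64(0.022), np.float64(85.8)), (np.float64(0.028), np.float64(85.8)), (np.float64(0.034), np.float64(87.3)), (np.float64(0.04), np.float64(89.8)), (np.float64(0.046), np.float64(89.6)), (np.float64(0.052), np.float64(88.4))]
```

View pics/j.png

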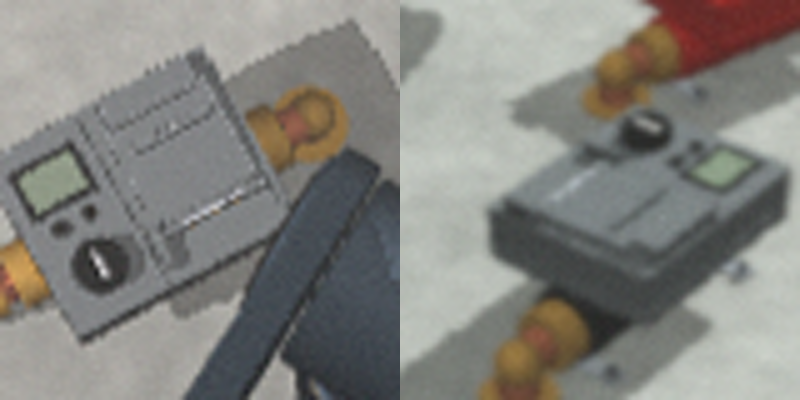

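The final view shows the door flat, its far edge under the lip (door top about 86 mm, lip top 90 mm). The hinge gap is about 9 mm and the hand is clear.

```bash
python3 -c "
from station import manip
print(manip.sign_off())"
```

```text
the job is handed in; nothing more can be done
None
```

The battery door is folded flat and pushed home against its stop, with its free edge under the retaining lip and the hand clear; the job is handed in, but sign-off returned no verdict.

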